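# Set out the wood samples from pale to dark on the sloping rack

## Robot

A 6-joint arm with a two-finger parallel gripper is mounted at the origin on a cart in front of the work surface, level with it; the furniture and walls round the work are solid. World frame = base frame: x ahead of the robot, y to its left, z up, the work surface at z = 0. Lengths are in m, angles in rad, forces in N, time in s.
With the tool pointing down it reaches from about 0.35 to 0.775 m from the base axis. Payload 5.5 kg.
Tool frame: the origin (TCP) lies on the centre line of the jaws, within the pads' length; the fingertips stand 19 mm ahead of it and the grasp point (between the pads) is the TCP (ctrl.tip_reach is the distance from the TCP to the fingertips, in m); x points along the fingers, y is the direction in which the jaws open and shut, and the axes are right-handed (so a half turn about x gives the same grasp; the last joint's range is limited). The gripper opens to 85 mm and grips with 20 to 120 N. Pads are 22 mm wide; open, the fingers measure 114 mm over their backs; the gripper's body (76 mm by 85 mm) begins 54 mm behind the grasp point. The pads swing forward as they close: fully open they stand 13 mm farther back than shut.
Start: joints at [1.122, 0.313, 0.046, 1.304, 0, 1.431], TCP at [0.175, 0.548, 0.25] pointing down, gripper open.
Joint ranges: [-2.76, 2.76], [-0.86, 1.69], [-1.03, 1.26], [-2.2, 2.34], [-1.47, 1.5], [-3.14, 3.14]. Speed limits (rad/s): [2.57, 2.57, 3.14, 3.14, 3.14, 3.14].

## Interface

Orientations are given as a rotation vector (axis times angle).
In Python, from rig import ctrl gives the robot as it stands. The module is installed in compiled form; this text tells all that it offers.
- The arm moves only by the tool arm_command, never from a script. Its argument "series" is a list of rows, each a list of 2 entries, a list of its own where there are three numbers: the shift along the tool's x, y, z in mm, then the turn about the tool's x in rad. A call has 1 to 8 rows; each row shifts and turns the pose as measured when the row begins, along the tool's axes as they then stand; what a row does not reach is not made up. A row lasts 1/8 s, in which the tool goes at most 62.5 mm and 10.7 degrees, less where a joint would pass 70% of its speed; a pose out of reach is approached as far as the arm can. A call is refused whole if a number of a shift passes 62.5 or a number of a turn 0.188, either way. A call with a gripper value outside its range is refused whole. "gripper" is the gripper's target within -1 to 1 (shut at 1, half-way at 0, fully open at -1), set as the call begins (left out, the last holds). The fingers move at their own pace and stop on an object; the grip force is fixed at half the most. Time passes only in rows, so rows that do not move let the fingers close. It gives the time, the measured TCP pose, the force and the opening at its end, in the units of the state.
- ctrl.get_state(): the state, without advancing time (a new reading comes with each control period).
- ctrl.capture(name): name is "side" or "top"; returns the picture (480x640x3 uint8, blue, green, red); there is no depth.
- ctrl.camera_model(name): a dict with "intrinsics" (3x3 intrinsics, pixels), "R" (3x3) and "t" (3): a world point X has camera coordinates R X + t. Camera axes: x right, y down, z forward; pixel columns grow to the right and rows downward; lengths in m; the calibration is good to about 2 mm. A picture is of the moment at which its call begins. camera_model takes no time and is no camera call.
- ctrl.close_job(): hands the job in, once; it reports no verdict.
Trained networks look in the newest picture that a camera, given by its name, has taken for a name from the list of things; names that differ only in an ending like _2 or _b are one class to them, and where a whole thing is asked for, a point or a joint stands for the part that bears it (a point fixed in the world has none). Each returns a list of dicts, best first, with "conf" (0 to 1); they miss things now and then, are a little off and sometimes report something else, mostly with a low value. They report only what shows in the picture. A call takes as long as a camera call. They do not tell look-alikes from the thing itself.
- ctrl.find_in(label, camera): "rect" ([left, top, right, bottom] in pixels, round what is visible of it).
- ctrl.trace(label, camera): "pixels" (480x640 bool, what is visible of it) and "rect" ([left, top, right, bottom] in pixels, round what is visible of it).
The state is a dict: "time_s": time; "q": joint angles; "dq": joint speeds; "joint_torque": joint torques, N m; "tcp_pos": TCP position; "eef_rot": TCP orientation; "wrist_force": force on the tool from outside, world axes, zero at the start; "wrist_torque": the same for the moment, N m; "opening": finger opening in m.
Only numpy, scipy, OpenCV 4.12 (cv2) and the standard library are available. Lean on these libraries where they do the work, as an engineer would, in place of code of your own. Each camera call takes 0.05 s, during which the arm holds its last target. There are 200 camera calls.

## Task

Set out the four wood samples on the sloping rack in order of shade, the palest on the pad nearest the white knob and the darkest on the pad nearest the black knob. Each sample lies flat on the slope in the middle of its own blue pad, long side up the slope, with its lower end down against the lip. Leave the small white spool where it is.

Things in the scene. Friction and masses are not known exactly. Their poses are not given: they have to be found in the camera images.
- sample_maple: loose wood sample, cream-coloured maple, the palest; flat bar 80 (its x) x 32 (its y) x 16 mm high (its z), 40 g, with a small brass eyelet near its +x end; which end leads does not matter; origin at the centre of its underside. Lies flat on the bench at the start.
- sample_cherry: loose wood sample, orange-brown cherry, second palest; flat bar 80 (its x) x 32 (its y) x 16 mm high (its z), 40 g, with a small brass eyelet near its +x end; which end leads does not matter; origin at the centre of its underside. Lies flat on the bench at the start.
- sample_walnut: loose wood sample, dark brown walnut, second darkest; flat bar 80 (its x) x 32 (its y) x 16 mm high (its z), 40 g, with a small brass eyelet near its +x end; which end leads does not matter; origin at the centre of its underside. Lies flat on the bench at the start.
- sample_ebony: loose wood sample, black ebony, the darkest; flat bar 80 (its x) x 32 (its y) x 16 mm high (its z), 40 g, with a small brass eyelet near its +x end; which end leads does not matter; origin at the centre of its underside. Lies flat on the bench at the start.
- rack: fixed plywood rack, 380 mm long (its y), 118 deep (its x); origin: centre of its footprint, at bench height; z up. Flat shelf between two end blocks, inclined 15 degrees, rising towards +x. Four flush blue felt pads, 42 mm wide, mark the places at y = +111, +37, -37, -111 mm. A sample at its place, long side up the slope and lower end on the lip, has its origin at x = -10, z = 23 mm.
- shelf_mid (a point): point on the rack's sloping top face, midway along the row, at the rack's x = 0, y = 0: 26 mm above the bench. Axes as the rack's (not tilted). A dark wooden lip, 10 mm high, square to the slope, runs along the low (-x) edge; its inner face is 50 mm down the slope from here. The slope goes on 56 mm upwards.
- knob_white: white round knob, 26 mm across and 16 mm high, fixed on one end block of the rack, on either end from start to start; it marks the pale end of the row. Origin: centre of its underside, at the rack's x = 0, y = +176 or -176 mm, z = 43 mm (the block's flat top; blocks span y from 162 to 190 mm either side).
- knob_black: black round knob, 26 mm across and 16 mm high, fixed on one end block of the rack, on either end from start to start; it marks the dark end of the row. Origin: centre of its underside, at the rack's x = 0, y = +176 or -176 mm, z = 43 mm (the block's flat top; blocks span y from 162 to 190 mm either side).
- spool: small white spool, 55 mm across and 28 mm high, loose, lying flat on the bench among the samples; not part of the job. Origin at the centre of its underside.
There are look-alikes about, which are no part of the job. Leave any green or turquoise look-alike of the sample_walnut alone.

How it is judged:
At the end, for the whole second after the job is handed in: From the white knob to the black: maple, cherry, walnut, ebony, each released and at rest on its own pad (within 12 mm along the row), lying on the slope with its long side up the slope (within 0.2 rad) and its lower end against the lip (within about 10 mm) (horizontal distance between sample_maple and knob_white between 0.053 and 0.077 m and x of sample_maple in the frame of rack between -0.016 and 0.001 m and z of sample_maple in the frame of rack between 0.017 and 0.031 m and angle between sample_maple's own z axis and vertical between 0.17 and 0.35 rad and angle between the y axis of each of sample_maple, sample_cherry, sample_walnut, sample_ebony and the y axis of rack, either way round below 0.2 rad and linear speed of each of sample_maple, sample_cherry, sample_walnut, sample_ebony below 0.01 m/s and horizontal distance between sample_cherry and knob_white between 0.127 and 0.151 m and x of sample_cherry in the frame of rack between -0.016 and 0.001 m and z of sample_cherry in the frame of rack between 0.017 and 0.031 m and angle between sample_cherry's own z axis and vertical between 0.17 and 0.35 rad and horizontal distance between sample_walnut and knob_white between 0.201 and 0.225 m and x of sample_walnut in the frame of rack between -0.016 and 0.001 m and z of sample_walnut in the frame of rack between 0.017 and 0.031 m and angle between sample_walnut's own z axis and vertical between 0.17 and 0.35 rad and horizontal distance between sample_ebony and knob_white between 0.275 and 0.299 m and x of sample_ebony in the frame of rack between -0.016 and 0.001 m and z of sample_ebony in the frame of rack between 0.017 and 0.031 m and angle between sample_ebony's own z axis and vertical between 0.17 and 0.35 rad); the robot touches nothing.
It fails at once if the white spool is knocked or moved more than 20 mm (distance of spool from where it was at the start of the episode above 0.02 m).
It also fails if it takes over 99 s, if anything falls off the work surface, if the arm or the gripper's body presses on something with over 40 N, if the wrist force passes 120 N, or if a joint passes its speed limit or range.

## Working session

There is one attempt and no reset: what is moved stays moved. The work goes in short steps, Python scripts to look and compute and a tool call to move; the robot and the scene stay as the last step left them, time stands still between calls to the robot, and variables do not carry over. Pictures are saved under pics/ and viewed, about 12 in all and at most 16, crops included, and the job is handed in when it is done.

Besides the shell and the picture viewer there is one more tool, called after ">>>" in YAML: its name, and indented under it one key for each argument. arm_command: Moves the arm, as the interface text tells. Its arguments: {"type":"object","properties":{"series":{"type":"array","items":{"type":"array"}},"gripper":{"type":"number"}},"required":["series"]}

```bash
mkdir -p pics; ls; python3 - <<'E'
from rig import ctrl
import cv2,numpy as np
for n in("top","side"):
    cv2.imwrite(f"pics/{n}0.png",ctrl.capture(n)); m=ctrl.camera_model(n); print(n,np.round(m["intrinsics"],1).tolist(),(-np.array(m["R"]).T@m["t"]).round(3),np.round(m["R"],3).tolist())
print(ctrl.get_state())
E
```

```text
pics
top [[473.7, 0.0, 320.7], [0.0, 473.7, 233.8], [0.0, 0.0, 1.0]] [0.438 0.005 1.01 ] [[-0.02, -0.999, 0.033], [-0.997, 0.018, -0.07], [0.069, -0.034, -0.997]]
side [[474.9, 0.0, 327.8], [0.0, 474.9, 232.9], [0.0, 0.0, 1.0]] [ 0.461 -0.704  0.685] [[0.998, -0.063, 0.015], [-0.032, -0.678, -0.734], [0.056, 0.732, -0.678]]
{'time_s': 0.1, 'q': array([1.12243221e+00, 3.13905170e-01, 4.51166851e-02, 1.30358749e+00,
       9.57086921e-07, 1.43119581e+00]), 'dq': array([ 0.00024118, -0.00144771,  0.00099104,  0.00015609,  0.00129432,
       -0.00158987]), 'joint_torque': array([ 1.90022613e-03, -4.81723452e+01,  2.99246532e+01,  1.27068404e-02,
       -2.03560699e-04,  1.04318269e-05]), 'tcp_pos': array([0.17456215, 0.54743408, 0.24951931]), 'eef_rot': array([ 0.24115229,  1.55763737, -0.2435346 ]), 'wrist_force': array([ 0.08298815, -0.88345912,  0.59337071]), 'wrist_torque': array([0.00169994, 0.00789662, 0.04563424]), 'opening': 0.08552405908462964}
```

View pics/top0.png

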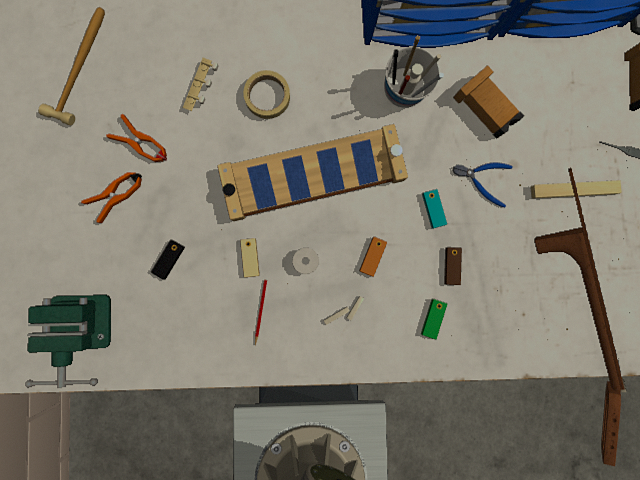

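View pics/side0.png

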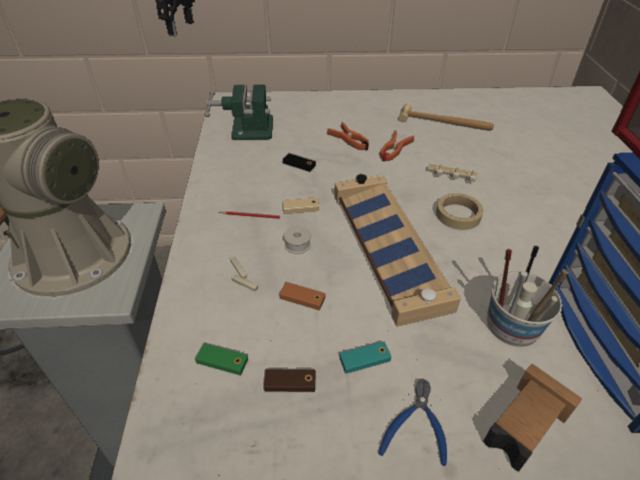

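The top view shows ebony at (168,259), maple at (249,257), cherry at (373,256) and brown walnut at (453,266). The green (433,319) and turquoise (432,208) bars are look-alikes to leave. The spool is at (303,261), the white knob at (396,151) and the black knob at (229,190). Next I measure these and confirm with one crop.

```bash
cat > h.py <<'E'
from rig import ctrl
import cv2,numpy as np
def unproj(n,uv,z):
    m=ctrl.camera_model(n);K,R,t=(np.array(m[k]) for k in("intrinsics","R","t"))
    d=R.T@np.linalg.inv(K)@np.array([uv[0],uv[1],1.]);c=-R.T@t
    return (c+d*(z-c[2])/d[2])
def hull_world(n,mask,z):
    c=max(cv2.findContours(mask.astype(np.uint8),cv2.RETR_EXTERNAL,cv2.CHAIN_APPROX_NONE)[0],key=cv2.contourArea)
    P=np.array([unproj(n,p[0],z)[:2] for p in c],np.float32)
    return P
def bar(n,mask,z):
    r=cv2.minAreaRect(hull_world(n,mask,z)*1000); b=cv2.boxPoints(r)
    e=[b[1]-b[0],b[2]-b[1]]; l=max(e,key=np.linalg.norm)
    return np.round(r[0],1),round(float(np.arctan2(l[1],l[0])%np.pi),3),np.round(r[1],1)
E
python3 - <<'E'
from h import *
print(ctrl.tip_reach)
im=ctrl.capture("top");cv2.imwrite("pics/c.png",cv2.resize(im[120:350,140:480],None,fx=2.3,fy=2.3,interpolation=cv2.INTER_CUBIC))
ims=ctrl.capture("side")
for cam in("top","side"):
  for l in("sample_maple","sample_cherry","sample_walnut","sample_ebony"):
    for d in ctrl.trace(l,cam)[:3]: print(cam,l,round(d["conf"],2),np.round(d["rect"]),*bar(cam,d["pixels"],.012))
  for l,z in(("knob_white",.059),("knob_black",.059),("spool",.02)):
    for d in ctrl.trace(l,cam)[:2]:
      r=cv2.minEnclosingCircle(hull_world(cam,d["pixels"],z)*1000);print(cam,l,round(d["conf"],2),np.round(d["rect"]),np.round(r[0],1),round(r[1],1))
hsv=cv2.cvtColor(im,cv2.COLOR_BGR2HSV);m=cv2.inRange(hsv,(105,100,50),(125,255,200));m[:120]=0
for c in cv2.findContours(m,0,1)[0]:
    if cv2.contourArea(c)>300:
        M=cv2.moments(c);uv=(M["m10"]/M["m00"],M["m01"]/M["m00"]);print("pad",np.round(uv,1),(unproj("top",uv,.028)*1000).round(1))
E
```

```text
0.019
top sample_maple 0.72 [240. 239. 259. 274.] [461.2 121.4] 0.088 [79.1 32.8]
top sample_cherry 0.64 [358. 241. 387. 277.] [ 458.8 -137.5] 2.717 [33.5 80.5]
top sample_walnut 0.75 [444. 247. 464. 288.] [ 435.2 -307.9] 3.103 [36.5 78.8]
top sample_walnut 0.75 [420. 191. 445. 229.] [ 557.6 -272.2] 0.262 [80.9 37.3]
top sample_walnut 0.63 [422. 297. 447. 341.] [ 325.4 -262.5] 2.788 [35.6 78.8]
top sample_ebony 0.74 [153. 244. 181. 280.] [460.9 291.5] 2.6 [34.8 79.9]
top knob_black 0.39 [441. 249. 462. 286.] [ 436.  -293.7] 40.6
top spool 0.67 [291. 252. 318. 272.] [450.8   4.9] 28.1
side sample_maple 0.72 [283. 196. 320. 216.] [462.6 119.1] 0.112 [84.  51.7]
side sample_maple 0.46 [264. 367. 312. 393.] [ 434.4 -311. ] 3.088 [39.8 79.8]
side sample_cherry 0.83 [281. 282. 324. 311.] [ 457.8 -141.9] 2.735 [43.7 84.3]
side sample_walnut 0.94 [266. 369. 313. 393.] [ 434.5 -312.8] 3.087 [39.6 78.7]
side sample_walnut 0.9 [196. 344. 247. 374.] [ 325.7 -267.9] 2.815 [38.  82.2]
side sample_walnut 0.66 [337. 341. 392. 374.] [ 558.5 -275.8] 0.251 [83.3 39.9]
side sample_ebony 0.97 [283. 153. 317. 168.] [459.6 289.3] 2.632 [49.1 85.5]
side knob_white 0.56 [423. 287. 436. 304.] [ 672.7 -190.7] 16.2
side knob_black 0.71 [282. 151. 313. 171.] [457.5 217.4] 44.4
side spool 0.57 [282. 226. 311. 250.] [450.1   0.5] 41.8
pad [261.7 186. ] [608.5  92.3  28. ]
pad [296.1 177.9] [624.6  20.4  28. ]
pad [330.3 169.8] [640.7 -51.6  28. ]
pad [364.2 161.9] [ 656.7 -123.5   28. ]
```

View pics/c.png

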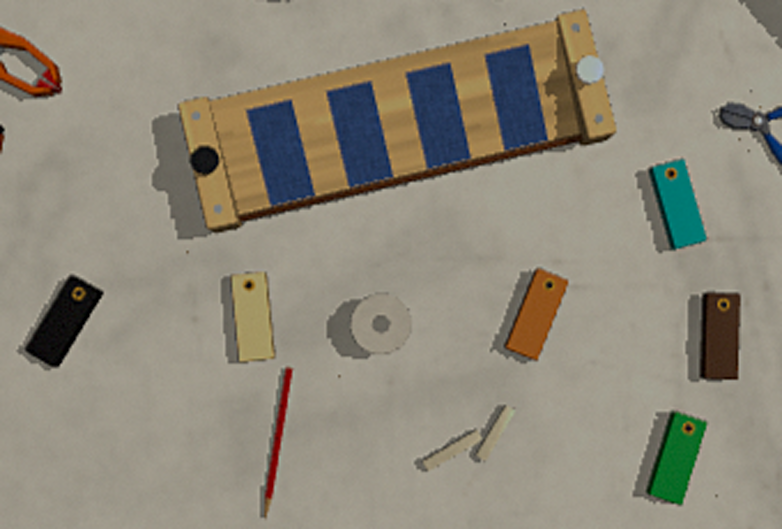

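```bash
cat >> h.py <<'E'
from scipy.spatial.transform import Rotation as Ro
def plan(x,y,z,yaw,maxs=60,maxt=.18):
    """rows from the present pose to x,y,z (mm) with the jaws' axis (tool y) at yaw, mod pi; tool stays down"""
    s=ctrl.get_state();p=s["tcp_pos"]*1000;R=Ro.from_rotvec(s["eef_rot"]).as_matrix()
    a=np.arctan2(R[1,1],R[0,1]);t=-((yaw-a+np.pi/2)%np.pi-np.pi/2)   # tool x is down
    d=np.array([x,y,z])-p
    n=max(1,int(np.ceil(max(np.linalg.norm(d)/maxs,abs(t)/maxt))))
    print("now",p.round(1),"yaw %.3f"%a,"tilt %.3f"%np.arccos(-R[2,0]),"q1 %.2f q6 %.2f"%(s["q"][0],s["q"][5]),"grip %.3f"%s["opening"],"F",s["wrist_force"].round(1),"t %.2f"%s["time_s"])
    for i in range(n):
        print([np.round(R.T@d/n,0).astype(int).tolist(),round(t/n,3)],end=", "); R=R@Ro.from_rotvec([t/n,0,0]).as_matrix()
    print()
E
cat > r.py <<'E'
import sys;from h import *;plan(*map(float,sys.argv[1:5]))
E
python3 - <<'E'
from h import *
w=unproj("top",(396.5,150),.057)*1000;b=unproj("top",(228.7,189.6),.057)*1000
print(w,b,np.linalg.norm(w-b),(w+b)/2)
E
python3 r.py 461 291 120 1.03
```

```text
[ 674.1288102  -187.03314411   57.        ] [597.21886148 156.274719    57.        ] 351.8173234585372 [635.67383584 -15.37921255  57.        ]
now [174.8 547.8 250.4] yaw 1.262 tilt 0.000 q1 1.12 q6 1.43 grip 0.085 F [0.2 0.2 0. ] t 0.90
[[19, -23, 50], np.float64(0.033)], [[19, -21, 51], np.float64(0.033)], [[19, -19, 51], np.float64(0.033)], [[19, -17, 52], np.float64(0.033)], [[19, -16, 53], np.float64(0.033)], [[19, -14, 53], np.float64(0.033)], [[19, -12, 54], np.float64(0.033)],
```

>>> arm_command:
  series:
    - [[0,-23,50],0.033]
    - [[0,-21,51],0.033]
    - [[0,-19,51],0.033]
    - [[0,-17,52],0.033]
    - [[0,-16,53],0.033]
    - [[0,-14,53],0.033]
    - [[0,-12,54],0.033]
  gripper: -1

```text
time_s: 1.78
tcp_pos: [0.4671, 0.287, 0.2508]
eef_rot: [0.425, 1.527, -0.418]
wrist_force: [0.8, 1.0, 0.5]
opening: 0.0853
```

```bash
python3 r.py 461 291 70 1.029
```

```text
now [467.1 287.  250.8] yaw 1.033 tilt 0.004 q1 0.40 q6 0.94 grip 0.085 F [0.8 1.  0.5] t 1.77
[[45, 0, -2], np.float64(0.001)], [[45, 0, -2], np.float64(0.001)], [[45, 0, -2], np.float64(0.001)], [[45, 0, -2], np.float64(0.001)],
```

>>> arm_command:
  series:
    - [[45,0,-2],0]
    - [[45,0,-2],0]
    - [[45,0,-2],0]
    - [[45,0,-2],0]
    - [[0,0,0],0]

```text
time_s: 2.4
tcp_pos: [0.4672, 0.2881, 0.0677]
eef_rot: [0.435, 1.521, -0.423]
wrist_force: [-0.0, 0.0, 0.7]
opening: 0.085
```

```bash
python3 -c "
from h import *;cv2.imwrite('pics/a1.png',np.hstack([cv2.resize(ctrl.capture('top')[200:320,110:270],(400,300)),cv2.resize(ctrl.capture('side')[80:230,220:420],(400,300))]))"; python3 r.py 461 291 23 1.029
```

```text
now [470.5 289.5  71.6] yaw 1.023 tilt 0.018 q1 0.41 q6 0.95 grip 0.085 F [-0.5  0.2  0.1] t 2.50
[[48, -4, -9], np.float64(-0.006)],
```

View pics/a1.png

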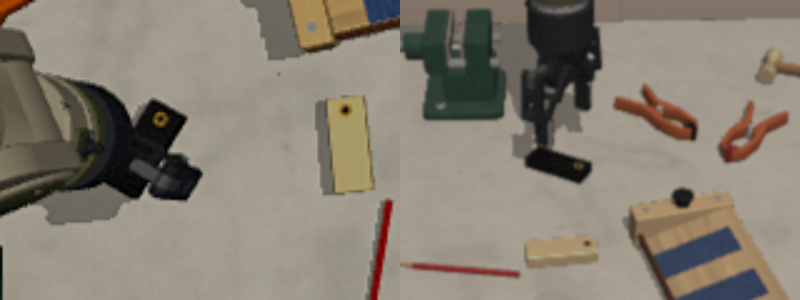

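The gripper straddles the ebony with the jaws aligned, as the left half of the picture shows at about (165,150). I'm descending and gripping.

>>> arm_command:
  series:
    - [[16,-1,-3],0]
    - [[16,-1,-3],0]
    - [[14,-1,-3],0]
    - [[0,0,0],0]

```text
time_s: 3.0
tcp_pos: [0.4663, 0.2945, 0.0293]
eef_rot: [0.443, 1.506, -0.412]
wrist_force: [0.3, -0.3, -0.2]
opening: 0.0852
```

```bash
python3 r.py 461 291 23 1.029
```

```text
now [466.3 294.5  29.3] yaw 1.024 tilt 0.029 q1 0.42 q6 0.96 grip 0.085 F [ 0.3 -0.3 -0.2] t 3.00
[[6, -6, -3], np.float64(-0.005)],
```

```bash
sed -i 's/print("now"/print("toolx",R[:,0].round(3),end=" ");print("now"/' h.py; python3 r.py 461 291 23 1.029
```

```text
toolx [ 0.026  0.013 -1.   ] now [466.3 294.5  29.3] yaw 1.024 tilt 0.029 q1 0.42 q6 0.96 grip 0.085 F [ 0.3 -0.3 -0.2] t 3.00
[[6, -6, -3], np.float64(-0.005)],
```

>>> arm_command:
  series:
    - [[6,-6,-3],0]
    - [[0,0,0],0]

```text
time_s: 3.25
tcp_pos: [0.461, 0.291, 0.0235]
eef_rot: [0.443, 1.505, -0.412]
wrist_force: [0.4, 0.6, 0.3]
opening: 0.0853
```

```bash
python3 r.py 461 291 23 1.029
```

```text
toolx [ 0.028  0.013 -1.   ] now [461.  291.   23.5] yaw 1.024 tilt 0.031 q1 0.42 q6 0.96 grip 0.085 F [0.4 0.6 0.3] t 3.25
[[0, 0, 0], np.float64(-0.005)],
```

>>> arm_command:
  series:
    - [[0,0,0],0]
    - [[0,0,0],0]
    - [[0,0,0],0]
    - [[0,0,0],0]
    - [[0,0,0],0]
  gripper: 1

```text
time_s: 3.88
tcp_pos: [0.4623, 0.2914, 0.0248]
eef_rot: [0.445, 1.503, -0.41]
wrist_force: [0.2, 0.5, -0.1]
opening: 0.0302
```

>>> arm_command:
  series:
    - [[-20,0,0],0]
    - [[-40,0,0],0]
    - [[-40,0,0],0]
    - [[-10,0,0],0]

```text
time_s: 4.38
tcp_pos: [0.4572, 0.289, 0.1351]
eef_rot: [0.442, 1.507, -0.414]
wrist_force: [-0.1, 0.7, -0.1]
opening: 0.0302
```

```bash
python3 r.py 605.5 91.6 130 1.791
```

```text
toolx [ 0.025  0.012 -1.   ] now [457.2 289.  135.1] yaw 1.023 tilt 0.028 q1 0.41 q6 0.96 grip 0.030 F [-0.1  0.7 -0.1] t 4.38
[[1, -18, 46], np.float64(-0.154)], [[1, -25, 43], np.float64(-0.154)], [[1, -31, 38], np.float64(-0.154)], [[1, -37, 33], np.float64(-0.154)], [[1, -41, 27], np.float64(-0.154)],
```

>>> arm_command:
  series:
    - [[1,-18,46],-0.154]
    - [[1,-25,43],-0.154]
    - [[1,-31,38],-0.154]
    - [[1,-37,33],-0.154]
    - [[1,-41,27],-0.154]
    - [[0,0,0],0]

```text
time_s: 5.12
tcp_pos: [0.6109, 0.0889, 0.1263]
eef_rot: [-0.189, 1.54, 0.204]
wrist_force: [0.4, -0.0, -0.1]
opening: 0.03
```

```bash
python3 r.py 605.5 91.6 75 1.791
```

```text
toolx [ 0.02   0.012 -1.   ] now [610.9  88.9 126.3] yaw 1.822 tilt 0.024 q1 0.01 q6 -0.24 grip 0.030 F [ 0.4 -0.  -0.1] t 5.12
[[51, 4, -6], np.float64(0.031)],
```

>>> arm_command:
  series:
    - [[17,2,-2],0.011]
    - [[17,1,-2],0.01]
    - [[17,1,-2],0.01]
    - [[0,0,0],0]

```text
time_s: 5.62
tcp_pos: [0.6004, 0.0936, 0.0696]
eef_rot: [-0.159, 1.551, 0.178]
wrist_force: [0.1, -0.1, 0.0]
opening: 0.0302
```

```bash
python3 r.py 605.5 91.6 64 1.791
```

```text
toolx [ 0.012  0.013 -1.   ] now [600.4  93.6  69.6] yaw 1.786 tilt 0.018 q1 0.02 q6 -0.20 grip 0.030 F [ 0.1 -0.1  0. ] t 5.62
[[6, -3, 4], np.float64(-0.005)],
```

>>> arm_command:
  series:
    - [[6,-3,5],-0.005]
    - [[3,0,0],0]
    - [[0,0,0],0]

```text
time_s: 6.0
tcp_pos: [0.6068, 0.0927, 0.061]
eef_rot: [-0.164, 1.549, 0.183]
wrist_force: [-0.4, -0.4, -0.7]
opening: 0.0303
```

```bash
python3 r.py 605.5 91.6 49 1.791
```

```text
toolx [ 0.013  0.014 -1.   ] now [606.8  92.7  61. ] yaw 1.792 tilt 0.019 q1 0.01 q6 -0.21 grip 0.030 F [-0.4 -0.4 -0.7] t 6.00
[[12, -1, -2], np.float64(0.001)],
```

>>> arm_command:
  series:
    - [[4,0,0],0]
    - [[4,0,0],0]

```text
time_s: 6.25
tcp_pos: [0.6067, 0.0925, 0.0558]
eef_rot: [-0.165, 1.549, 0.182]
wrist_force: [-10.0, -1.5, 15.6]
opening: 0.0299
```

```bash
python3 r.py 605.5 91.6 49 1.791
```

```text
toolx [ 0.014  0.013 -1.   ] now [606.7  92.5  55.8] yaw 1.792 tilt 0.019 q1 0.01 q6 -0.21 grip 0.030 F [-10.   -1.5  15.6] t 6.25
[[7, -1, -1], np.float64(0.001)],
```

>>> arm_command:
  series:
    - [[3,0,-1],0]
    - [[3,0,0],0]

```text
time_s: 6.5
tcp_pos: [0.6064, 0.0923, 0.0545]
eef_rot: [-0.165, 1.545, 0.182]
wrist_force: [-9.0, -2.7, 13.5]
opening: 0.0301
```

```bash
python3 r.py 605.5 91.6 49 1.791;  python3 -c "
from h import *;cv2.imwrite('pics/a2.png',np.hstack([cv2.resize(ctrl.capture('top')[110:230,190:350],(400,300)),cv2.resize(ctrl.capture('side')[130:280,300:500],(400,300))]))"
```

```text
toolx [ 0.018  0.013 -1.   ] now [606.4  92.3  54.5] yaw 1.792 tilt 0.022 q1 0.01 q6 -0.21 grip 0.030 F [-9.  -2.7 13.5] t 6.50
[[5, -1, -1], np.float64(0.001)],
```

View pics/a2.png

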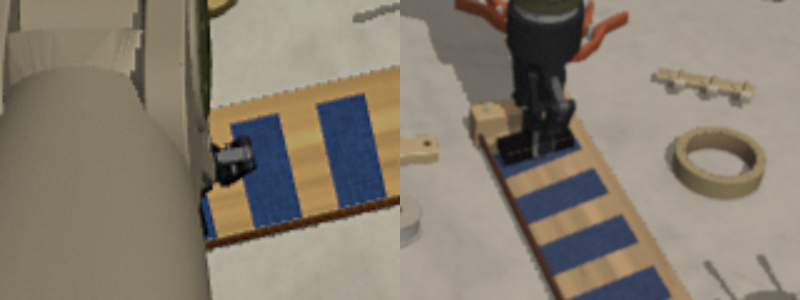

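The side view shows the ebony over the black-end pad, with its upper end on the slope. I'm releasing to a partial opening, because the end block is close.

>>> arm_command:
  series:
    - [[0,0,0],0]
    - [[0,0,0],0]
    - [[0,0,0],0]
  gripper: -0.1

```text
time_s: 6.98
tcp_pos: [0.6071, 0.0923, 0.0554]
eef_rot: [-0.165, 1.543, 0.182]
wrist_force: [0.7, 0.0, 1.1]
opening: 0.0467
```

>>> arm_command:
  series:
    - [[-15,0,0],0]
    - [[-30,0,0],0]
    - [[-40,0,0],0]
    - [[-20,0,0],0]

```text
time_s: 7.48
tcp_pos: [0.6038, 0.0908, 0.1632]
eef_rot: [-0.164, 1.547, 0.182]
wrist_force: [-0.6, 0.6, -0.5]
opening: 0.0472
```

```bash
python3 r.py 461 121.4 140 1.66
```

```text
toolx [ 0.016  0.013 -1.   ] now [603.8  90.8 163.2] yaw 1.792 tilt 0.020 q1 0.01 q6 -0.21 grip 0.047 F [-0.6  0.6 -0.5] t 7.47
[[7, 20, -44], np.float64(0.044)], [[7, 18, -45], np.float64(0.044)], [[7, 16, -46], np.float64(0.044)],
```

>>> arm_command:
  series:
    - [[7,20,-44],0.044]
    - [[7,18,-45],0.044]
    - [[7,16,-46],0.044]
    - [[0,0,0],0]
    - [[20,0,0],0]
    - [[20,0,0],0]
    - [[20,0,0],0]
    - [[0,0,0],0]
  gripper: -1

```text
time_s: 8.48
tcp_pos: [0.4685, 0.1221, 0.0885]
eef_rot: [-0.057, 1.534, 0.076]
wrist_force: [0.3, -0.1, 0.2]
opening: 0.0858
```

```bash
python3 r.py 461 121.4 50 1.66; python3 -c "
from h import *;cv2.imwrite('pics/a3.png',np.hstack([cv2.resize(ctrl.capture('top')[110:290,160:400],(400,300)),cv2.resize(ctrl.capture('side')[130:280,260:460],(400,300))]))"
```

```text
toolx [ 0.036  0.014 -0.999] now [468.5 122.1  88.5] yaw 1.656 tilt 0.038 q1 0.08 q6 -0.00 grip 0.086 F [ 0.3 -0.1  0.2] t 8.47
[[38, -1, -9], np.float64(-0.004)],
```

View pics/a3.png

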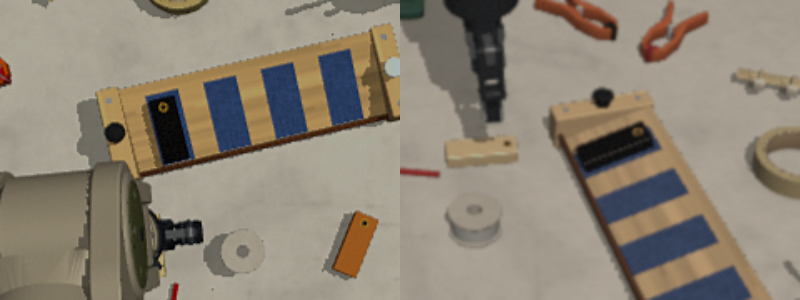

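Ebony lies flat on its pad. Next is maple. The spool clears the finger by about 30 mm.

>>> arm_command:
  series:
    - [[20,-1,-5],0]
    - [[20,0,-4],0]
    - [[20,0,-1],0]
    - [[0,0,0],0]

```text
time_s: 9.07
tcp_pos: [0.4682, 0.1214, 0.0339]
eef_rot: [-0.056, 1.52, 0.076]
wrist_force: [-0.2, 0.0, -0.1]
opening: 0.0851
```

```bash
python3 r.py 461 121.4 23 1.66
```

```text
toolx [ 0.049  0.015 -0.999] now [468.2 121.4  33.9] yaw 1.656 tilt 0.051 q1 0.08 q6 -0.00 grip 0.085 F [-0.2  0.  -0.1] t 9.07
[[10, 0, -8], np.float64(-0.004)],
```

>>> arm_command:
  series:
    - [[5,0,-4],0]
    - [[5,0,-4],0]
    - [[0,0,0],0]

```text
time_s: 9.45
tcp_pos: [0.4627, 0.121, 0.0256]
eef_rot: [-0.056, 1.516, 0.077]
wrist_force: [-0.6, -0.3, -0.0]
opening: 0.0851
```

>>> arm_command:
  series:
    - [[0,0,0],0]
    - [[0,0,0],0]
    - [[0,0,0],0]
    - [[0,0,0],0]
    - [[0,0,0],0]
  gripper: 1

```text
time_s: 10.07
tcp_pos: [0.4637, 0.1212, 0.0268]
eef_rot: [-0.056, 1.513, 0.077]
wrist_force: [-1.3, -0.4, -0.2]
opening: 0.0302
```

>>> arm_command:
  series:
    - [[-20,0,0],0]
    - [[-40,0,0],0]
    - [[-40,0,0],0]
    - [[-20,0,0],0]
    - [[0,0,0],0]

```text
time_s: 10.7
tcp_pos: [0.4554, 0.119, 0.1482]
eef_rot: [-0.056, 1.518, 0.076]
wrist_force: [-0.5, 0.6, 0.3]
opening: 0.0297
```

```bash
python3 r.py 654.1 -125 130 1.791
```

```text
toolx [ 0.052  0.015 -0.999] now [455.4 119.  148.2] yaw 1.656 tilt 0.054 q1 0.08 q6 -0.01 grip 0.030 F [-0.5  0.6  0.3] t 10.70
[[4, -43, 29], np.float64(-0.022)], [[4, -44, 28], np.float64(-0.022)], [[4, -45, 27], np.float64(-0.022)], [[4, -45, 26], np.float64(-0.022)], [[4, -46, 25], np.float64(-0.022)], [[4, -46, 24], np.float64(-0.022)],
```

>>> arm_command:
  series:
    - [[4,-43,29],-0.022]
    - [[4,-44,28],-0.022]
    - [[4,-45,27],-0.022]
    - [[4,-45,26],-0.022]
    - [[4,-46,25],-0.022]
    - [[4,-46,24],-0.022]
    - [[0,0,0],0]

```text
time_s: 11.58
tcp_pos: [0.6538, -0.1304, 0.116]
eef_rot: [-0.164, 1.522, 0.187]
wrist_force: [-0.4, 0.4, -0.7]
opening: 0.0303
```

```bash
python3 r.py 656 -125 75 1.791
```

```text
toolx [ 0.039  0.019 -0.999] now [ 653.8 -130.4  116. ] yaw 1.796 tilt 0.044 q1 -0.33 q6 -0.55 grip 0.030 F [-0.4  0.4 -0.7] t 11.57
[[41, 4, 2], np.float64(0.005)],
```

>>> arm_command:
  series:
    - [[14,2,1],0.005]
    - [[14,1,1],0]
    - [[13,1,0],0]
    - [[0,0,0],0]

```text
time_s: 12.08
tcp_pos: [0.6524, -0.1212, 0.0681]
eef_rot: [-0.158, 1.53, 0.188]
wrist_force: [0.3, -0.5, -0.9]
opening: 0.0299
```

```bash
python3 r.py 656 -125 62 1.791
```

```text
toolx [ 0.031  0.022 -0.999] now [ 652.4 -121.2   68.1] yaw 1.792 tilt 0.039 q1 -0.32 q6 -0.54 grip 0.030 F [ 0.3 -0.5 -0.9] t 12.07
[[6, -5, 2], np.float64(0.001)],
```

>>> arm_command:
  series:
    - [[3,-3,1],0]
    - [[3,-2,2],0]
    - [[0,0,0],0]

```text
time_s: 12.45
tcp_pos: [0.6577, -0.1251, 0.0633]
eef_rot: [-0.16, 1.528, 0.188]
wrist_force: [0.0, 0.4, -0.8]
opening: 0.0296
```

```bash
python3 r.py 656 -125 55 1.791
```

```text
toolx [ 0.034  0.022 -0.999] now [ 657.7 -125.1   63.3] yaw 1.793 tilt 0.040 q1 -0.32 q6 -0.54 grip 0.030 F [ 0.   0.4 -0.8] t 12.45
[[8, 0, -2], np.float64(0.002)],
```

>>> arm_command:
  series:
    - [[4,0,-1],0]
    - [[4,0,-1],0]
    - [[2,0,0],0]

```text
time_s: 12.82
tcp_pos: [0.6569, -0.1257, 0.059]
eef_rot: [-0.161, 1.523, 0.187]
wrist_force: [-5.6, 0.7, 10.9]
opening: 0.03
```

>>> arm_command:
  series:
    - [[0,0,0],0]
    - [[0,0,0],0]
    - [[0,0,0],0]
  gripper: -0.1

```text
time_s: 13.2
tcp_pos: [0.6574, -0.1261, 0.0599]
eef_rot: [-0.161, 1.521, 0.186]
wrist_force: [1.0, 0.1, -0.1]
opening: 0.0468
```

>>> arm_command:
  series:
    - [[-15,0,0],0]
    - [[-30,0,0],0]
    - [[-40,0,0],0]
    - [[-20,0,0],0]

```text
time_s: 13.7
tcp_pos: [0.6519, -0.128, 0.1674]
eef_rot: [-0.16, 1.525, 0.187]
wrist_force: [0.3, -0.1, 0.0]
opening: 0.047
```

```bash
python3 r.py 458.8 -137.5 150 1.146
```

```text
toolx [ 0.036  0.021 -0.999] now [ 651.9 -128.   167.4] yaw 1.793 tilt 0.042 q1 -0.33 q6 -0.55 grip 0.047 F [ 0.3 -0.1  0. ] t 13.70
[[3, 8, -48], np.float64(0.162)], [[3, 0, -48], np.float64(0.162)], [[3, -7, -48], np.float64(0.162)], [[3, -15, -46], np.float64(0.162)],
```

>>> arm_command:
  series:
    - [[3,8,-48],0.162]
    - [[3,0,-48],0.162]
    - [[3,-7,-48],0.162]
    - [[3,-15,-46],0.162]
    - [[0,0,0],0]
  gripper: -1

```text
time_s: 14.32
tcp_pos: [0.4572, -0.1377, 0.1533]
eef_rot: [0.369, 1.5, -0.327]
wrist_force: [0.6, -0.1, 0.4]
opening: 0.0856
```

```bash
python3 r.py 458.8 -137.5 60 1.146; python3 -c "
from h import *;cv2.imwrite('pics/a4.png',np.hstack([cv2.resize(ctrl.capture('top')[110:290,200:440],(400,300)),cv2.resize(ctrl.capture('side')[150:330,260:500],(400,300))]))"
```

```text
toolx [ 0.047  0.017 -0.999] now [ 457.2 -137.7  153.3] yaw 1.125 tilt 0.050 q1 -0.48 q6 -0.04 grip 0.086 F [ 0.6 -0.1  0.4] t 14.32
[[47, -1, -1], np.float64(-0.01)], [[47, -1, -1], np.float64(-0.01)],
```

View pics/a4.png

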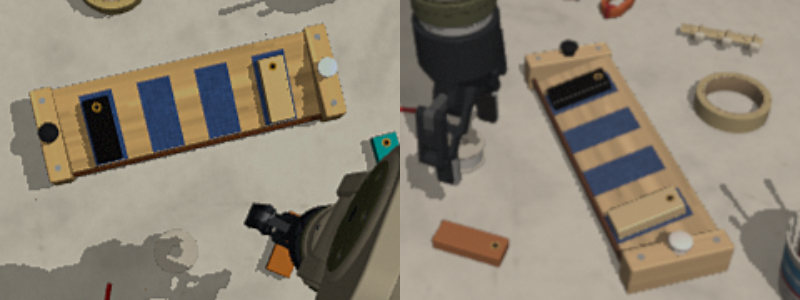

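Maple is on the white-end pad. Descending on cherry.

>>> arm_command:
  series:
    - [[20,0,0],-0.01]
    - [[25,-1,0],-0.01]
    - [[25,-1,0],0]
    - [[22,0,-1],0]
    - [[0,0,0],0]

```text
time_s: 15.05
tcp_pos: [0.4777, -0.1434, 0.0654]
eef_rot: [0.339, 1.483, -0.305]
wrist_force: [-1.2, 0.0, 1.2]
opening: 0.0855
```

```bash
python3 r.py 458.8 -137.5 24 1.146
```

```text
toolx [ 0.066  0.008 -0.998] now [ 477.7 -143.4   65.4] yaw 1.157 tilt 0.067 q1 -0.47 q6 -0.06 grip 0.086 F [-1.2  0.   1.2] t 15.05
[[40, -4, -22], np.float64(0.011)],
```

>>> arm_command:
  series:
    - [[10,-1,-6],0.01]
    - [[10,-1,-6],0]
    - [[10,-1,-5],0]
    - [[9,-1,-5],0]
    - [[0,0,0],0]

```text
time_s: 15.68
tcp_pos: [0.46, -0.1382, 0.0247]
eef_rot: [0.345, 1.478, -0.313]
wrist_force: [-0.5, -0.2, -0.4]
opening: 0.0854
```

```bash
python3 r.py 458.8 -137.5 24 1.146
```

```text
toolx [ 0.07   0.006 -0.998] now [ 460.  -138.2   24.7] yaw 1.148 tilt 0.070 q1 -0.48 q6 -0.06 grip 0.085 F [-0.5 -0.2 -0.4] t 15.68
[[1, 0, -1], np.float64(0.002)],
```

>>> arm_command:
  series:
    - [[0,0,0],0]
    - [[0,0,0],0]
    - [[0,0,0],0]
    - [[0,0,0],0]
    - [[0,0,0],0]
  gripper: 1

```text
time_s: 16.3
tcp_pos: [0.4614, -0.139, 0.0259]
eef_rot: [0.345, 1.475, -0.313]
wrist_force: [-0.6, 0.4, -0.4]
opening: 0.0296
```

>>> arm_command:
  series:
    - [[-25,0,0],0]
    - [[-50,0,0],0]
    - [[-40,0,0],0]
    - [[0,0,0],0]

```text
time_s: 16.8
tcp_pos: [0.4521, -0.1392, 0.1427]
eef_rot: [0.345, 1.477, -0.313]
wrist_force: [0.7, -0.6, -1.0]
opening: 0.0303
```

```bash
python3 r.py 637.9 -52.8 140 1.791
```

```text
toolx [ 0.07   0.006 -0.998] now [ 452.1 -139.2  142.7] yaw 1.148 tilt 0.070 q1 -0.49 q6 -0.07 grip 0.030 F [ 0.7 -0.6 -1. ] t 16.80
[[4, 39, 33], np.float64(-0.161)], [[4, 33, 39], np.float64(-0.161)], [[4, 26, 44], np.float64(-0.161)], [[4, 19, 47], np.float64(-0.161)],
```

>>> arm_command:
  series:
    - [[4,39,33],-0.161]
    - [[4,33,39],-0.161]
    - [[4,26,44],-0.161]
    - [[4,19,47],-0.161]
    - [[0,0,0],0]

```text
time_s: 17.42
tcp_pos: [0.6394, -0.0485, 0.1325]
eef_rot: [-0.186, 1.499, 0.184]
wrist_force: [-1.7, -0.0, -0.6]
opening: 0.03
```

```bash
python3 r.py 640 -52.5 75 1.791
```

```text
toolx [ 0.063  0.007 -0.998] now [639.4 -48.5 132.5] yaw 1.808 tilt 0.064 q1 -0.21 q6 -0.45 grip 0.030 F [-1.7 -0.  -0.6] t 17.43
[[57, -3, -4], np.float64(0.017)],
```

>>> arm_command:
  series:
    - [[19,-2,-1],0.017]
    - [[19,-1,-1],0]
    - [[19,0,-1],0]
    - [[0,0,0],0]

```text
time_s: 17.92
tcp_pos: [0.635, -0.0517, 0.0677]
eef_rot: [-0.166, 1.511, 0.17]
wrist_force: [-0.0, 0.8, -0.7]
opening: 0.0303
```

```bash
python3 r.py 640 -52.5 64 1.791
```

```text
toolx [ 0.053  0.008 -0.999] now [635.  -51.7  67.7] yaw 1.787 tilt 0.053 q1 -0.22 q6 -0.43 grip 0.030 F [-0.   0.8 -0.7] t 17.93
[[4, -2, 4], np.float64(-0.004)],
```

>>> arm_command:
  series:
    - [[3,-2,5],-0.004]
    - [[4,0,0],0]
    - [[4,0,-1],0]
    - [[2,0,0],0]

```text
time_s: 18.42
tcp_pos: [0.6407, -0.0534, 0.0593]
eef_rot: [-0.169, 1.507, 0.172]
wrist_force: [-7.6, -0.0, 11.4]
opening: 0.0304
```

```bash
python3 r.py 640 -52.5 57 1.791
```

```text
toolx [ 0.056  0.008 -0.998] now [640.7 -53.4  59.3] yaw 1.790 tilt 0.057 q1 -0.22 q6 -0.44 grip 0.030 F [-7.6 -0.  11.4] t 18.43
[[2, 1, -1], np.float64(-0.001)],
```

>>> arm_command:
  series:
    - [[2,0,-1],0]
    - [[0,0,0],0]

```text
time_s: 18.68
tcp_pos: [0.6409, -0.0534, 0.0607]
eef_rot: [-0.17, 1.503, 0.172]
wrist_force: [-0.8, 0.9, -0.3]
opening: 0.03
```

>>> arm_command:
  series:
    - [[0,0,0],0]
    - [[0,0,0],0]
    - [[0,0,0],0]
  gripper: -0.1

```text
time_s: 19.05
tcp_pos: [0.6416, -0.0537, 0.0612]
eef_rot: [-0.17, 1.501, 0.171]
wrist_force: [0.4, 0.6, 0.7]
opening: 0.047
```

>>> arm_command:
  series:
    - [[-15,0,0],0]
    - [[-30,0,0],0]
    - [[-40,0,0],0]
    - [[-20,0,0],0]

```text
time_s: 19.55
tcp_pos: [0.6337, -0.0543, 0.169]
eef_rot: [-0.169, 1.505, 0.172]
wrist_force: [1.0, -0.8, -0.3]
opening: 0.0468
```

```bash
python3 r.py 435 -309 150 1.532
```

```text
toolx [ 0.058  0.008 -0.998] now [633.7 -54.3 169. ] yaw 1.790 tilt 0.059 q1 -0.22 q6 -0.44 grip 0.047 F [ 1.  -0.8 -0.3] t 19.55
[[1, -34, -42], np.float64(0.043)], [[1, -36, -40], np.float64(0.043)], [[1, -38, -39], np.float64(0.043)], [[1, -39, -37], np.float64(0.043)], [[1, -41, -35], np.float64(0.043)], [[1, -42, -33], np.float64(0.043)],
```

>>> arm_command:
  series:
    - [[1,-34,-42],0.043]
    - [[1,-36,-40],0.043]
    - [[1,-38,-39],0.043]
    - [[1,-39,-37],0.043]
    - [[1,-41,-35],0.043]
    - [[1,-42,-33],0.043]
    - [[0,0,0],0]
  gripper: -1

```text
time_s: 20.42
tcp_pos: [0.4338, -0.3175, 0.1597]
eef_rot: [0.035, 1.497, -0.034]
wrist_force: [-0.1, 0.4, -0.6]
opening: 0.0851
```

```bash
python3 r.py 435 -309 60 1.532; python3 -c "
from h import *;cv2.imwrite('pics/a5.png',np.hstack([cv2.resize(ctrl.capture('top')[110:290,200:440],(400,300)),cv2.resize(ctrl.capture('side')[150:420,200:560],(400,300))]))"
```

```text
toolx [ 0.074 -0.001 -0.997] now [ 433.8 -317.5  159.7] yaw 1.527 tilt 0.074 q1 -0.81 q6 -0.76 grip 0.085 F [-0.1  0.4 -0.6] t 20.43
[[50, 4, -3], np.float64(-0.003)], [[50, 4, -3], np.float64(-0.003)],
```

View pics/a5.png

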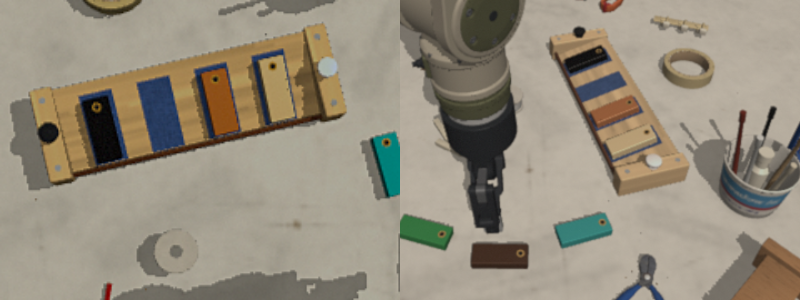

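Cherry is on the second pad and the spool is undisturbed. The gripper is above the brown walnut at right-half (500,255), between the green and turquoise bars, which I'm leaving.

>>> arm_command:
  series:
    - [[20,2,-1],0]
    - [[20,2,-1],0]
    - [[20,2,-2],0]
    - [[20,2,-1],0]
    - [[15,0,-1],0]
    - [[0,0,0],0]

```text
time_s: 21.28
tcp_pos: [0.4439, -0.3008, 0.0654]
eef_rot: [0.02, 1.491, -0.02]
wrist_force: [1.0, -0.1, 0.8]
opening: 0.0855
```

```bash
python3 r.py 435 -309 24 1.532
```

```text
toolx [ 0.079 -0.001 -0.997] now [ 443.9 -300.8   65.4] yaw 1.545 tilt 0.079 q1 -0.77 q6 -0.75 grip 0.085 F [ 1.  -0.1  0.8] t 21.27
[[41, -8, -12], np.float64(0.013)],
```

>>> arm_command:
  series:
    - [[10,-4,-3],0.013]
    - [[10,-2,-3],0]
    - [[10,-1,-3],0]
    - [[10,-1,-3],0]
    - [[0,0,0],0]

```text
time_s: 21.9
tcp_pos: [0.4352, -0.3098, 0.0232]
eef_rot: [0.03, 1.49, -0.031]
wrist_force: [-0.8, -0.3, -0.2]
opening: 0.0856
```

```bash
python3 r.py 435 -309 24 1.532
```

```text
toolx [ 0.081 -0.003 -0.997] now [ 435.2 -309.8   23.2] yaw 1.532 tilt 0.081 q1 -0.80 q6 -0.76 grip 0.086 F [-0.8 -0.3 -0.2] t 21.90
[[-1, 1, 0], np.float64(-0.0)],
```

>>> arm_command:
  series:
    - [[0,0,0],0]
    - [[0,0,0],0]
    - [[0,0,0],0]
    - [[0,0,0],0]
    - [[0,0,0],0]
  gripper: 1

```text
time_s: 22.52
tcp_pos: [0.436, -0.3105, 0.0244]
eef_rot: [0.028, 1.488, -0.032]
wrist_force: [-0.2, -0.4, -0.7]
opening: 0.0301
```

>>> arm_command:
  series:
    - [[-25,0,0],0]
    - [[-50,0,0],0]
    - [[-45,0,0],0]
    - [[0,0,0],0]

```text
time_s: 23.02
tcp_pos: [0.4253, -0.3092, 0.1461]
eef_rot: [0.03, 1.49, -0.031]
wrist_force: [-0.5, -0.5, -0.4]
opening: 0.0302
```

```bash
python3 r.py 622 19.5 145 1.791
```

```text
toolx [ 0.08  -0.002 -0.997] now [ 425.3 -309.2  146.1] yaw 1.532 tilt 0.080 q1 -0.81 q6 -0.77 grip 0.030 F [-0.5 -0.5 -0.4] t 23.02
[[2, 48, 26], np.float64(-0.037)], [[2, 47, 28], np.float64(-0.037)], [[2, 46, 30], np.float64(-0.037)], [[2, 45, 31], np.float64(-0.037)], [[2, 44, 33], np.float64(-0.037)], [[2, 42, 35], np.float64(-0.037)], [[2, 41, 36], np.float64(-0.037)],
```

>>> arm_command:
  series:
    - [[2,48,26],-0.037]
    - [[2,47,28],-0.037]
    - [[2,46,30],-0.037]
    - [[2,45,31],-0.037]
    - [[2,44,33],-0.037]
    - [[2,42,35],-0.037]
    - [[2,41,36],-0.037]
    - [[0,0,0],0]

```text
time_s: 24.02
tcp_pos: [0.6246, 0.0297, 0.1364]
eef_rot: [-0.181, 1.493, 0.167]
wrist_force: [-0.9, -0.6, -0.1]
opening: 0.0303
```

```bash
python3 r.py 622 19.5 75 1.791
```

```text
toolx [ 0.071 -0.001 -0.997] now [624.6  29.7 136.4] yaw 1.794 tilt 0.071 q1 -0.08 q6 -0.31 grip 0.030 F [-0.9 -0.6 -0.1] t 24.02
[[31, -4, -5], np.float64(0.002)], [[31, -4, -4], np.float64(0.002)],
```

>>> arm_command:
  series:
    - [[19,-5,-3],0]
    - [[19,-3,-3],0]
    - [[18,0,-3],0]
    - [[0,0,0],0]

```text
time_s: 24.52
tcp_pos: [0.6169, 0.0184, 0.0732]
eef_rot: [-0.18, 1.502, 0.167]
wrist_force: [-0.5, -1.1, 0.1]
opening: 0.0303
```

```bash
python3 r.py 622 19.5 64 1.791
```

```text
toolx [ 0.062 -0.002 -0.998] now [616.9  18.4  73.2] yaw 1.794 tilt 0.062 q1 -0.10 q6 -0.33 grip 0.030 F [-0.5 -1.1  0.1] t 24.52
[[9, 0, 5], np.float64(0.003)],
```

>>> arm_command:
  series:
    - [[5,0,3],0]
    - [[5,0,3],0]
    - [[4,0,0],0]
    - [[3,0,0],0]

```text
time_s: 25.02
tcp_pos: [0.6251, 0.0183, 0.0584]
eef_rot: [-0.18, 1.5, 0.165]
wrist_force: [-10.7, -1.6, 17.8]
opening: 0.0303
```

```bash
python3 r.py 622 19.5 55 1.791
```

```text
toolx [ 0.065 -0.003 -0.998] now [625.1  18.3  58.4] yaw 1.792 tilt 0.065 q1 -0.10 q6 -0.32 grip 0.030 F [-10.7  -1.6  17.8] t 25.02
[[3, 2, -3], np.float64(0.001)],
```

>>> arm_command:
  series:
    - [[0,0,-3],0]
    - [[0,0,0],0]

```text
time_s: 25.28
tcp_pos: [0.6231, 0.0177, 0.0594]
eef_rot: [-0.181, 1.497, 0.164]
wrist_force: [-0.6, 0.2, -1.0]
opening: 0.0301
```

>>> arm_command:
  series:
    - [[0,0,0],0]
    - [[0,0,0],0]
    - [[0,0,0],0]
  gripper: -0.1

```text
time_s: 25.65
tcp_pos: [0.6232, 0.0178, 0.0592]
eef_rot: [-0.181, 1.497, 0.164]
wrist_force: [1.4, 0.2, 0.2]
opening: 0.0468
```

>>> arm_command:
  series:
    - [[-15,0,0],0]
    - [[-30,0,0],0]
    - [[-40,0,0],0]
    - [[-40,0,0],0]
    - [[0,0,-60],0]
    - [[0,0,-60],0]
    - [[0,0,-60],0]
    - [[0,0,0],0]

```text
time_s: 26.65
tcp_pos: [0.4368, -0.0223, 0.1824]
eef_rot: [-0.184, 1.489, 0.163]
wrist_force: [0.6, 0.3, 0.4]
opening: 0.0471
```

```bash
python3 - <<'E'
from h import *
im=ctrl.capture("top");ims=ctrl.capture("side");cv2.imwrite("pics/a6.png",np.vstack([cv2.resize(im[110:240,200:420],(780,460))]))
O=np.array([635.7,-15.4]);a=.2204;A=np.array([[np.cos(a),np.sin(a)],[-np.sin(a),np.cos(a)]])
for l in("sample_maple","sample_cherry","sample_walnut","sample_ebony","spool"):
  for d in ctrl.trace(l,"top")[:2]:
    c,y,s=bar("top",d["pixels"],.02 if l=="spool" else .037); print(l,round(d["conf"],2),np.round(d["rect"]),"rack",(A@(c-O)).round(1),"dyaw %.3f"%(y-a),s,c)
E
python3 r.py 450 100 200 1.7
```

```text
sample_maple 0.65 [353. 145. 375. 182.] rack [  -6.7 -110. ] dyaw -0.059 [81.8 32.8] [ 653.2 -124.2]
sample_cherry 0.62 [323. 156. 341. 190.] rack [ -5.9 -37.4] dyaw -0.026 [78.  31.5] [638.1 -53.2]
sample_walnut 0.84 [285. 161. 310. 201.] rack [-6.7 36.3] dyaw 0.004 [81.3 30.2] [621.2  18.6]
sample_walnut 0.71 [425. 299. 447. 341.] rack [-352.5 -168.2] dyaw 2.588 [35.8 78.3] [ 328.5 -256.6]
sample_ebony 0.79 [254. 171. 272. 208.] rack [ -6.  112.4] dyaw 0.015 [80.5 32. ] [605.3  93. ]
toolx [ 0.081 -0.006 -0.997] now [443.8 -22.9 183.3] yaw 1.795 tilt 0.081 q1 -0.24 q6 -0.47 grip 0.047 F [ 0.5 -0.5 -0.4] t 27.00
[[-6, 39, 12], np.float64(0.032)], [[-6, 40, 10], np.float64(0.032)], [[-6, 40, 9], np.float64(0.032)],
```

View pics/a6.png

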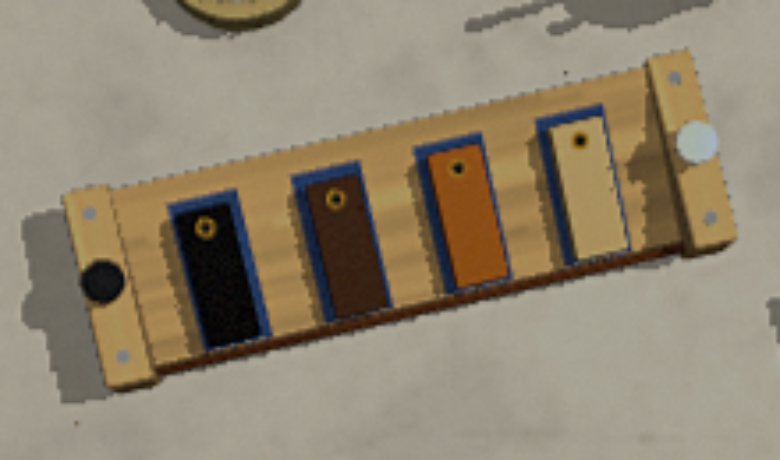

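All four are on their pads in the right order. The lip gap deserves a better number, so I'm fitting each bar's silhouette on the slope model to get its x.

```bash
cat > fit.py <<'E'
from h import *
from scipy.optimize import minimize
im=ctrl.capture("top");ctrl.capture("side")
m=ctrl.camera_model("top");K,R,t=(np.array(m[k]) for k in("intrinsics","R","t"))
# rack frame from knob tops
g=im[:,:,:].astype(int).sum(2)
def cen(mask,box):
    M=cv2.moments(mask[box[1]:box[3],box[0]:box[2]].astype(np.uint8),True);return (M["m10"]/M["m00"]+box[0],M["m01"]/M["m00"]+box[1])
kw=cen(g>540,(386,140,406,160));kb=cen(g<120,(219,180,239,200));print("knobs",kw,kb)
w=unproj("top",kw,.057);b=unproj("top",kb,.057);O=(w+b)[:2]/2;v=(b-w)[:2];print("sep",np.linalg.norm(v));v/=np.linalg.norm(v);u=np.array([v[1],-v[0]]);print("rack",O,np.arctan2(u[1],u[0]))
th=np.radians(15)
def proj(P):
    Q=np.array([[*(O+p[0]*u+p[1]*v),p[2]] for p in P]);c=Q@R.T+t;c=c@K.T;return c[:,:2]/c[:,2:]
def box(X,Y,yaw):
    P=[]
    for s in(-.04,.04):
        for q in(-.016,.016):
            for h in(0,.016):
                a,bb=s*np.cos(yaw)-q*np.sin(yaw),s*np.sin(yaw)+q*np.cos(yaw)
                P.append((X+a*np.cos(th)-h*np.sin(th),Y+bb,.026+X*np.tan(th)+a*np.sin(th)+h*np.cos(th)))
    return proj(P)
for l,Y in(("maple",-.111),("cherry",-.037),("walnut",.037),("ebony",.111)):
    d=min(ctrl.trace("sample_"+l,"top"),key=lambda d:abs(proj([(0,Y,.04)])[0]-[np.mean(d["rect"][::2]),np.mean(d["rect"][1::2])]).sum())
    S=8;mk=cv2.resize(d["pixels"][120:230,220:400].astype(np.uint8),None,fx=S,fy=S,interpolation=cv2.INTER_NEAREST)
    def cost(p):
        h=cv2.convexHull(((box(p[0]/1e3,p[1]/1e3,p[2]/20)-[220,120]+.5)*S).astype(np.float32)).round().astype(np.int32)
        z=np.zeros_like(mk);cv2.fillConvexPoly(z,h,1);return (z^mk).sum()/mk.sum()
    r=minimize(cost,[-6,Y*1e3,0],method="Nelder-Mead",options=dict(initial_simplex=[[-6,Y*1e3,0],[-1,Y*1e3,0],[-6,Y*1e3+3,0],[-6,Y*1e3,1]]))
    print(l,"x %.1f y %.1f yaw %.3f"%(r.x[0],r.x[1],r.x[2]/20),"err %.3f"%r.fun)
for d in ctrl.find_in("spool","side")[:1]:print("spool side",np.round(d["rect"]))
E
python3 fit.py
```

```text
knobs (400.2857142857143, 151.0) (228.47272727272727, 189.37272727272727)
sep 0.35927726383482494
rack [ 0.63481801 -0.01903209] 0.2081893894199944
maple x -0.8 y -107.2 yaw 0.010 err 0.058
cherry x -2.0 y -34.4 yaw 0.027 err 0.106
walnut x -3.9 y 39.9 yaw 0.015 err 0.118
ebony x -2.6 y 116.1 yaw 0.014 err 0.078
spool side [281. 226. 308. 251.]
```

The white-knob threshold picked up stray pixels (separation 359 mm instead of 352), so that rack fit is slightly off. Both estimates still put x at about -2 to -4, against -10 at the lip. That passes with only about 3 mm to spare. There is plenty of time, so I'll nudge each bar down to the lip with the closed fingers.

```bash
python3 r.py 684 33.5 120 1.791
```

```text
toolx [ 0.08  -0.006 -0.997] now [442.5 -22.7 182.7] yaw 1.795 tilt 0.080 q1 -0.24 q6 -0.47 grip 0.047 F [ 0.1 -0.  -0.3] t 27.35
[[16, 1, 48], np.float64(0.001)], [[16, 1, 48], np.float64(0.001)], [[16, 1, 48], np.float64(0.001)], [[16, 1, 48], np.float64(0.001)], [[16, 1, 48], np.float64(0.001)],
```

>>> arm_command:
  series:
    - [[8,1,48],0]
    - [[8,1,48],0]
    - [[8,1,48],0]
    - [[16,1,48],0]
    - [[16,1,48],0]
    - [[0,0,0],0]
  gripper: 1

```text
time_s: 28.1
tcp_pos: [0.6858, 0.0369, 0.1415]
eef_rot: [-0.185, 1.486, 0.161]
wrist_force: [-1.2, 0.5, 0.7]
opening: 0.0001
```

```bash
python3 r.py 686 33.5 66 1.791
```

```text
toolx [ 0.078 -0.007 -0.997] now [685.8  36.9 141.5] yaw 1.793 tilt 0.079 q1 -0.06 q6 -0.29 grip 0.000 F [-1.2  0.5  0.7] t 28.10
[[38, -1, -3], np.float64(0.001)], [[38, -1, -3], np.float64(0.001)],
```

>>> arm_command:
  series:
    - [[18,-1,-1],0]
    - [[18,-1,-1],0]
    - [[18,0,-1],0]
    - [[15,0,-1],0]
    - [[0,0,0],0]

```text
time_s: 28.72
tcp_pos: [0.6847, 0.0328, 0.0702]
eef_rot: [-0.185, 1.489, 0.161]
wrist_force: [-0.7, -0.5, 0.0]
opening: 0.0001
```

```bash
python3 r.py 684 33.5 65 1.791;python3 -c "
from h import *;cv2.imwrite('pics/a7.png',np.hstack([cv2.resize(ctrl.capture('top')[90:240,190:410],(440,300)),cv2.resize(ctrl.capture('side')[160:310,320:500],(360,300))]))"
```

```text
toolx [ 0.076 -0.007 -0.997] now [684.7  32.8  70.2] yaw 1.793 tilt 0.076 q1 -0.07 q6 -0.29 grip 0.000 F [-0.7 -0.5  0. ] t 28.73
[[5, 1, -1], np.float64(0.002)],
```

View pics/a7.png

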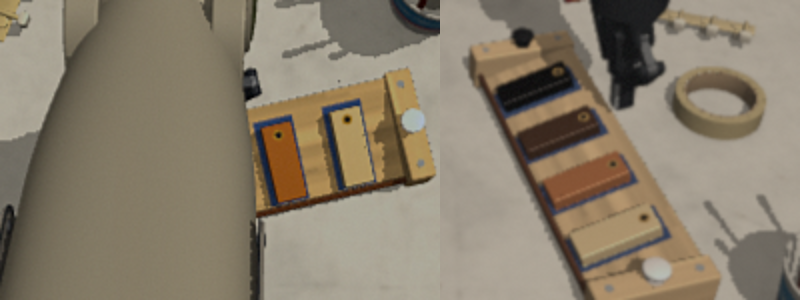

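The closed fingers stand just up-slope of the walnut's upper end. Pushing gently.

>>> arm_command:
  series:
    - [[4,1,0],0]
    - [[0,0,-4],0]
    - [[0,0,-4],0]
    - [[0,0,0],0]

```text
time_s: 29.32
tcp_pos: [0.6792, 0.032, 0.0696]
eef_rot: [-0.186, 1.482, 0.16]
wrist_force: [-0.1, 0.2, -0.6]
opening: -0.0
```

>>> arm_command:
  series:
    - [[0,0,-3],0]
    - [[0,0,-2],0]

```text
time_s: 29.58
tcp_pos: [0.6743, 0.0308, 0.0695]
eef_rot: [-0.186, 1.482, 0.16]
wrist_force: [1.0, -0.4, 0.1]
opening: -0.0001
```

>>> arm_command:
  series:
    - [[0,0,-2],0]
    - [[0,0,-2],0]

```text
time_s: 29.82
tcp_pos: [0.6701, 0.0298, 0.0691]
eef_rot: [-0.186, 1.482, 0.16]
wrist_force: [-0.6, 0.0, -0.1]
opening: 0.0
```

>>> arm_command:
  series:
    - [[0,0,8],0]
    - [[4,0,0],0]
    - [[3,0,0],0]
    - [[0,0,0],0]

```text
time_s: 30.32
tcp_pos: [0.6792, 0.0317, 0.062]
eef_rot: [-0.186, 1.482, 0.16]
wrist_force: [-1.2, -0.6, -0.2]
opening: 0.0001
```

>>> arm_command:
  series:
    - [[0,0,-4],0]
    - [[0,0,-4],0]
    - [[0,0,-2],0]

```text
time_s: 30.7
tcp_pos: [0.6685, 0.0293, 0.061]
eef_rot: [-0.186, 1.482, 0.16]
wrist_force: [0.3, 0.4, -0.3]
opening: 0.0004
```

>>> arm_command:
  series:
    - [[0,0,-2],0]
    - [[0,0,-2],0]

```text
time_s: 30.95
tcp_pos: [0.6644, 0.0284, 0.061]
eef_rot: [-0.186, 1.482, 0.16]
wrist_force: [0.9, 0.5, -0.7]
opening: -0.0
```

>>> arm_command:
  series:
    - [[0,0,-2],0]
    - [[0,0,-2],0]

```text
time_s: 31.2
tcp_pos: [0.6629, 0.0275, 0.0621]
eef_rot: [-0.186, 1.476, 0.16]
wrist_force: [4.7, 0.9, 1.5]
opening: 0.0001
```

>>> arm_command:
  series:
    - [[0,0,-1],0]
    - [[0,0,-1],0]

```text
time_s: 31.45
tcp_pos: [0.6626, 0.0273, 0.063]
eef_rot: [-0.186, 1.472, 0.16]
wrist_force: [3.8, 2.0, 1.9]
opening: -0.0003
```

```bash
python3 -c "
from h import *;cv2.imwrite('pics/a8.png',cv2.resize(ctrl.capture('side')[160:260,340:480],(700,500),interpolation=cv2.INTER_CUBIC))"
```

```text
(no output)
```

View pics/a8.png

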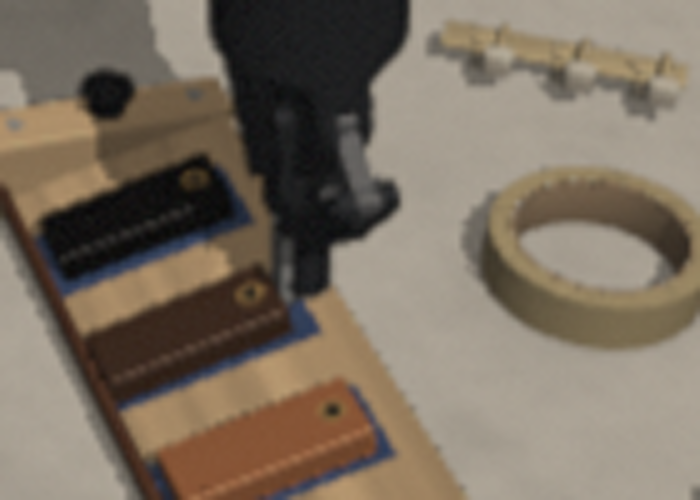

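The walnut now sits on the lip: about 5 N of resistance, and flush in the view. Doing the same for ebony.

>>> arm_command:
  series:
    - [[0,0,10],0]
    - [[0,0,12],0]
    - [[0,25,0],0]
    - [[0,25,0],0]
    - [[0,25,0],0]
    - [[0,0,0],0]

```text
time_s: 32.25
tcp_pos: [0.6634, 0.1106, 0.0595]
eef_rot: [-0.186, 1.484, 0.162]
wrist_force: [-0.1, 1.8, 3.0]
opening: -0.0001
```

```bash
cat > k.py <<'E'
from h import *
s=ctrl.get_state();p=s["tcp_pos"]*1000-[635.7,-15.4,0];a=.2204
print("rack x %.1f y %.1f z %.1f"%(p[0]*np.cos(a)+p[1]*np.sin(a),-p[0]*np.sin(a)+p[1]*np.cos(a),p[2]),s["wrist_force"].round(1))
E
python3 k.py; python3 r.py 668 105.6 62 1.791
```

```text
rack x 54.6 y 116.9 z 59.5 [-0.1  1.8  3. ]
toolx [ 0.081 -0.006 -0.997] now [663.4 110.6  59.5] yaw 1.794 tilt 0.081 q1 0.05 q6 -0.17 grip -0.000 F [-0.1  1.8  3. ] t 32.25
[[-2, -6, 4], np.float64(0.003)],
```

>>> arm_command:
  series:
    - [[-3,-5,0],0]
    - [[0,0,-4],0]
    - [[0,0,-4],0]
    - [[0,0,-4],0]

```text
time_s: 32.75
tcp_pos: [0.6514, 0.1014, 0.0611]
eef_rot: [-0.186, 1.486, 0.16]
wrist_force: [-0.7, -0.4, 0.4]
opening: -0.0002
```

>>> arm_command:
  series:
    - [[0,0,-2],0]
    - [[0,0,-2],0]

```text
time_s: 33.0
tcp_pos: [0.6474, 0.0999, 0.0609]
eef_rot: [-0.185, 1.486, 0.16]
wrist_force: [2.5, 1.3, 1.2]
opening: 0.0001
```

>>> arm_command:
  series:
    - [[0,0,-2],0]
    - [[0,0,-1],0]

```text
time_s: 33.25
tcp_pos: [0.647, 0.0996, 0.0622]
eef_rot: [-0.184, 1.48, 0.16]
wrist_force: [2.7, 1.0, 1.2]
opening: -0.0001
```

```bash
python3 k.py
```

```text
rack x 36.2 y 109.8 z 62.2 [2.7 1.  1.2]
```

>>> arm_command:
  series:
    - [[-1,0,10],0]
    - [[-4,0,10],0]
    - [[0,-37,0],0]
    - [[0,-37,0],0]
    - [[0,-37,0],0]
    - [[0,-36,0],0]
    - [[0,0,0],0]

```text
time_s: 34.12
tcp_pos: [0.7004, -0.0422, 0.0715]
eef_rot: [-0.187, 1.487, 0.162]
wrist_force: [-0.2, 0.3, 0.3]
opening: 0.0006
```

```bash
python3 k.py; python3 r.py 697 -39.5 63 1.791
```

```text
rack x 57.2 y -40.3 z 71.5 [-0.2  0.3  0.3]
toolx [ 0.078 -0.008 -0.997] now [700.4 -42.2  71.5] yaw 1.795 tilt 0.079 q1 -0.18 q6 -0.40 grip 0.001 F [-0.2  0.3  0.3] t 34.12
[[8, 4, -3], np.float64(0.004)],
```

>>> arm_command:
  series:
    - [[5,3,-3],0]
    - [[4,0,-4],0]
    - [[0,0,-4],0]
    - [[0,0,-4],0]
    - [[0,0,0],0]

```text
time_s: 34.75
tcp_pos: [0.6833, -0.0391, 0.0596]
eef_rot: [-0.189, 1.49, 0.166]
wrist_force: [-0.1, -0.2, -0.0]
opening: -0.0001
```

```bash
python3 k.py
```

```text
rack x 41.2 y -33.5 z 59.6 [-0.1 -0.2 -0. ]
```

>>> arm_command:
  series:
    - [[0,-2,0],0]
    - [[0,0,-2],0]
    - [[0,0,-2],0]

```text
time_s: 35.12
tcp_pos: [0.6803, -0.042, 0.06]
eef_rot: [-0.189, 1.489, 0.166]
wrist_force: [-0.5, 0.5, 0.3]
opening: 0.0003
```

>>> arm_command:
  series:
    - [[0,0,-2],0]
    - [[0,0,-1],0]

```text
time_s: 35.38
tcp_pos: [0.6792, -0.043, 0.0609]
eef_rot: [-0.19, 1.484, 0.165]
wrist_force: [3.4, 0.2, 1.7]
opening: -0.0001
```

```bash
python3 k.py
```

```text
rack x 36.4 y -36.5 z 60.9 [3.4 0.2 1.7]
```

Cherry is at the lip (36.4). Now maple.

>>> arm_command:
  series:
    - [[-1,0,10],0]
    - [[-4,0,10],0]
    - [[0,-25,0],0]
    - [[0,-25,0],0]
    - [[0,-22,0],0]
    - [[0,0,0],0]

```text
time_s: 36.12
tcp_pos: [0.716, -0.1142, 0.0688]
eef_rot: [-0.189, 1.487, 0.164]
wrist_force: [0.2, -0.4, 0.5]
opening: -0.0
```

```bash
python3 k.py
```

```text
rack x 56.8 y -113.9 z 68.8 [ 0.2 -0.4  0.5]
```

>>> arm_command:
  series:
    - [[4,2,-4],0]
    - [[3,0,-4],0]
    - [[0,0,-4],0]
    - [[0,0,-3],0]
    - [[0,0,0],0]

```text
time_s: 36.75
tcp_pos: [0.6989, -0.1142, 0.0594]
eef_rot: [-0.188, 1.49, 0.166]
wrist_force: [-0.8, -0.3, 0.2]
opening: 0.0003
```

```bash
python3 k.py
```

```text
rack x 40.1 y -110.2 z 59.4 [-0.8 -0.3  0.2]
```

>>> arm_command:
  series:
    - [[0,0,-2],0]
    - [[0,0,-2],0]
    - [[0,0,-1],0]

```text
time_s: 37.12
tcp_pos: [0.6956, -0.1152, 0.0602]
eef_rot: [-0.19, 1.486, 0.166]
wrist_force: [1.4, 0.7, -0.6]
opening: 0.0003
```

```bash
python3 k.py
```

```text
rack x 36.7 y -110.5 z 60.2 [ 1.4  0.7 -0.6]
```

Maple is at the lip too. Now I back away and check everything.

>>> arm_command:
  series:
    - [[0,0,8],0]
    - [[-30,0,4],0]
    - [[-50,0,0],0]
    - [[-50,0,0],0]
    - [[0,0,-60],0]
    - [[0,0,-60],0]
    - [[0,0,-60],0]
    - [[0,0,-40],0]

```text
time_s: 38.12
tcp_pos: [0.4847, -0.1632, 0.1784]
eef_rot: [-0.195, 1.483, 0.166]
wrist_force: [0.2, -1.1, -0.5]
opening: -0.0
```

```bash
sed -i 's/^w=unproj.*/O=np.array([.6357,-.0154]);u=np.array([.9758,.2186]);v=np.array([-.2186,.9758])/' fit.py; python3 fit.py; python3 k.py; python3 -c "
from h import *;cv2.imwrite('pics/a9.png',np.hstack([cv2.resize(ctrl.capture('top')[110:290,190:430],(400,300)),cv2.resize(ctrl.capture('side')[150:330,260:500],(400,300))]))"
```

```text
knobs (396.29347826086956, 149.66304347826087) (228.47272727272727, 189.37272727272727)
maple x -8.2 y -110.8 yaw 0.003 err 0.072
cherry x -7.8 y -37.4 yaw -0.006 err 0.069
walnut x -6.7 y 36.6 yaw 0.008 err 0.184
ebony x -8.9 y 112.3 yaw -0.008 err 0.067
spool side [282. 224. 307. 252.]
rack x -176.0 y -112.2 z 178.8 [-0.3  0.2  0.3]
```

View pics/a9.png

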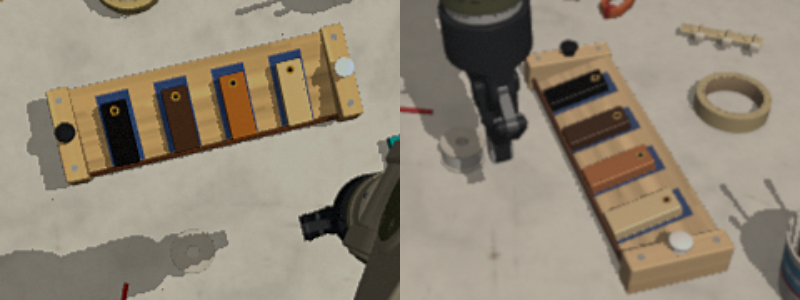

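All four bars are at the lip, in the right order and on their pads. The arm is clear and the spool is unmoved, so I'm handing in.

>>> arm_command:
  series:
    - [[0,0,0],0]
    - [[0,0,0],0]

```text
time_s: 38.83
tcp_pos: [0.4892, -0.1627, 0.1781]
eef_rot: [-0.197, 1.482, 0.168]
wrist_force: [-0.1, 0.8, 0.5]
opening: -0.0
```

```bash
python3 -c "
from rig import ctrl;print(ctrl.close_job())"
```

```text
the job is handed in; nothing more can be done
None
```

I placed maple, cherry, walnut and ebony on the pads in that order from the white knob to the black. I then pushed each one down to the lip with the closed fingers and handed the job in at about 39 s. No verdict is reported at hand-in.

**Last check:** the silhouette fit from the top camera gave each sample's position in the rack frame.

| Sample | x (mm; limits -16 to +1) | Off its pad centre along the row (mm; limit 12) |
|---|---|---|
| Maple | -8.2 | 0.2 |
| Cherry | -7.8 | 0.4 |
| Walnut | -6.7 | 0.4 |
| Ebony | -8.9 | 1.3 |

- **Angle:** the yaw error was below 0.01 rad for all four (limit 0.2).
- **Spool:** it stayed within 1–2 px of its place in the side view.
- **Arm:** it was clear of everything at hand-in.

**Checks that disagreed or were weak:**
- **First fit:** my first silhouette fit used a badly found white knob (knob separation 359 mm instead of 352). I went back to the earlier rack pose for the final numbers.
- **Walnut:** its final fit was poor, with an 18% outline mismatch against about 7% for the others. The picture and the push force both show it against the lip.
- **Lip contact:** it was felt as only about 1.5 to 5 N, weakest on maple.
- **Tool tilt:** it drifted to about 0.08 rad, which the moves could not correct. It caused no visible harm.

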